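# Stand a sawn slab in the drying box

### The job

Put the sawn stone slab from the sloped wooden rest to dry: fold the drying box's front flap right down, then stand the slab upright on one of its short ends on the cork pad under the lamp, wholly on the pad and with its broad faces square to the front of the box. Set it down gently and let go while the flap is still down, then push the flap fully shut and leave the slab standing by itself. Leave the other things on the bench where they are.

Things in the scene. Friction and masses are not known exactly. Their poses are not given: they have to be found in the camera images.
- slab: Flat sawn slab of tan-brown stone, 84 x 56 x 18 mm (own x, y, z), 0.14 to 0.28 kg. Origin at its centre. At the start it lies on the sloped rest, 30 degrees from level: its x axis points up the slope, its z axis out of the upper broad face. It overhangs the rest by 10 mm along both 84 mm sides (y), so it can be gripped across its 56 mm width.
- rest: Fixed wooden rest holding the slab, rising along its own +x (about away from the robot): sloped board 92 mm long, 36 mm wide, inclined 30 degrees, with a stop lip at the low end reaching 8 mm up the slab's end, on a foot 110 x 60 x 10 mm. Origin on the bench under the slab's centre; the slab's centre is 62 mm above it. z up.
- dryer: Fixed aluminium drying box, open at the top, a lamp over its rear half. Origin on the bench under the middle of the pad; x runs from front (flap) to back, y across, z up. Floor top at z = 8 mm; side walls' inner faces at y = +-94 mm, 6 mm thick, 82 mm high; back wall at x = 83 to 89 mm, 45 mm high.
- lamp (a point): Centre of the underside of the fixed black lamp shade, 205 mm above the bench, 56 mm behind the pad's middle. The shade is a solid cone, radius 50 mm below, so its front rim is just over the middle of the pad; it goes up to 317 mm, and a brass neck behind it to 351 mm.
- pad (a point): Middle of the cork pad on the box floor, at floor height. The pad is flush, 70 mm (box x) by 110 mm (box y).
- flap (a joint): Angle of the front flap: 0 = shut (upright), 1.25 = right down (its stop), leaning out towards the robot. It is a little stiff and stays where it is left.
- flap_hinge (a point): Middle of the flap's bottom hinge line (along the box's y), 79 mm in front of the pad's middle, 12 mm above the bench. The flap is 184 mm wide, 6 mm thick and 65 mm high from the hinge.
- flap_handle (a point): Centre of the flap's black T-handle: a bar 14 mm in diameter and 30 mm long, parallel to the hinge, 105 mm from it, on an 8 mm stem that stands 40 mm past the flap's edge. Can be gripped across its two ends or across its diameter.
- stone_a: Loose rough brown stone, about 42 mm wide, 26 mm high, in front of the rest; leave it. Origin under its middle.
- stone_b: Loose rough stone, about 34 mm wide, 22 mm high, in front of the rest; leave it. Origin under its middle.
- stone_c: Loose rough stone, about 48 mm wide, 28 mm high, off to the right; leave it. Origin under its middle.
- offcut: Loose small stone offcut, 50 x 34 x 12 mm, behind the rest; leave it. Origin under its middle.
- bowl: Loose steel bowl, 120 mm across, 45 mm high, right of the robot; leave it. Origin under its middle.
- jar: Loose clear jar, 60 mm across, 80 mm high, off to the left; leave it. Origin under its middle.
- brush: Loose brush lying to the left; leave it. Origin under its middle, long axis x.
There are look-alikes about, which are no part of the job. Several things have the shape of the slab; the one meant has the colours described above.

How it is judged (in metres and radians):
On the way, in this order (a step that is already met when the one before it is completed fails the run):
1. the flap is folded right down (more than 1.05 rad) (value of joint flap above 1.05 rad), for 0.2 s.
2. the slab stands upright on a short end on the pad, square to the box, let go, while the flap is still down ((angle between slab's own x axis and vertical below 0.1 rad or angle between slab's own x axis and vertical above 3.0416 rad) and angle between the z axis of slab and the x axis of dryer, either way round below 0.3 rad and x of slab in the frame of dryer between -0.03 and 0.03 m and y of slab in the frame of dryer between -0.032 and 0.032 m and z of slab in the frame of dryer between 0.045 and 0.055 m and contact force between slab and the fingers below 0.2 N and linear speed of slab below 0.02 m/s and value of joint flap above 0.8 rad), for 0.3 s.
At the end, for the whole second after the job is handed in: Slab alone on a short end on the pad: long axis within 0.1 rad of vertical, faces within 0.3 rad of square to the box, centre within 30 mm (front-back) and 32 mm (sideways) of the pad's middle, 45 to 55 mm above the bench, at rest; flap shut within 0.08 rad ((angle between slab's own x axis and vertical below 0.1 rad or angle between slab's own x axis and vertical above 3.0416 rad) and angle between the z axis of slab and the x axis of dryer, either way round below 0.3 rad and x of slab in the frame of dryer between -0.03 and 0.03 m and y of slab in the frame of dryer between -0.032 and 0.032 m and z of slab in the frame of dryer between 0.045 and 0.055 m and contact force between slab and the fingers below 0.2 N and linear speed of slab below 0.02 m/s and value of joint flap below 0.08 rad and velocity of joint flap below 0.05 rad/s); the robot touches nothing.
It fails at once if a stone, the offcut, bowl, jar or brush is moved more than 30 mm from its place (distance of any of stone_a, stone_b, stone_c, offcut, bowl, jar, brush from where it was at the start of the episode above 0.03 m).
It fails at once if the slab is knocked or dropped onto the box (more than 40 N) (contact force between slab and dryer above 40 N).
It fails at once if the slab is let fall inside the box (faster than 0.35 m/s while out of the fingers: a drop of over 6 mm, or toppling) (contact force between slab and the fingers below 0.2 N and linear speed of slab above 0.35 m/s and horizontal distance between slab and pad below 0.1 m).
It also fails if it takes over 69 s, if anything falls off the work surface, if the arm or the gripper's body presses on something with over 40 N, if the wrist force passes 120 N, or if a joint passes its speed limit or range.

### The arm

A 6-joint arm with a two-finger parallel gripper is mounted at the origin on the work surface. World frame = base frame: x ahead of the robot, y to its left, z up, the work surface at z = 0. Lengths are in m, angles in degrees, forces in N, time in s.
With the tool pointing down it reaches from about 0.4 to 0.825 m from the base axis. Payload 7 kg.
Tool frame: the origin (TCP) lies midway between the tips of the shut fingers; the grasp point (between the pads) lies 19 mm behind it; z points along the fingers, y is the line along which they close (so a half turn about z gives the same grasp; the last joint's range is limited). The gripper opens to 88 mm and grips with 3 to 60 N. Pads are 19 mm wide; open, the fingers measure 130 mm over their backs; the gripper's body (78 mm by 193 mm) begins 47 mm behind the grasp point.
Start: joints at [82.626, 20.546, 0.682, 0, -70.136, -16.507], TCP at [0.273, 0.617, 0.227] pointing down, gripper open.
Joint ranges: [-176.03, 176.03], [-82.01, 121.73], [-58.28, 71.71], [-173.87, 95.51], [-174.79, -0.11], [-173.66, 173.66]. Speed limits (degrees/s): [136.94, 136.94, 172.46, 180, 180, 180].

### API

Orientations are given as a 3x3 rotation matrix whose columns are the frame's x, y, z axes.
In Python, from rig import robot gives the robot as it stands. Calls block until the motion is done:
- robot.goto(position, orientation): joint-space move of the TCP to a pose.
- robot.servo_line(position, ori=None, speed=0.15): straight line of the TCP; ori=None keeps the orientation; speed is the mean speed in m/s.
- robot.movej(angles): joint-space move.
- robot.move_gripper(opening): opening from 0.0 (shut) to 1.0 (fully open); the grip force is fixed at half the most; returns when the fingers have stopped.
- robot.dwell(seconds).
- robot.ik(position, orientation): joint angles nearest the present ones, or None.
- robot.grab_frame(name): name is "scene" or "top"; returns (picture, depth): 480x640x3 uint8, red, green, blue; 480x640 float32, m along the optical axis (not along the pixel's ray), 0 where there is no reading.
- robot.camera_info(name): a dict with "vfov" (degrees; the focal length in pixels is half the picture's height over the tangent of half this angle, whatever the lens; pixels are square), "cx", "cy" (the principal point, pixels), "view" (4x4, takes a point from world to camera coordinates). Camera axes: x right, y down, z forward; pixel columns grow to the right and rows downward; lengths in m; the calibration is good to about 2 mm. A picture is of the moment at which its call begins. camera_info takes no time and is no camera call.
A pose or a line that the arm cannot do raises robot.Unreachable and nothing moves.
- robot.job_done(): hands the job in; it is judged then, once.
Readings, each from a call of its own:
- robot.read_t(): time.
- robot.read_qpos(): joint angles.
- robot.read_qvel(): joint speeds.
- robot.read_effort(): joint torques, N m.
- robot.read_position(): TCP position.
- robot.read_tcp_rot(): TCP orientation.
- robot.read_force(): force on the tool from outside, world axes, zero at the start.
- robot.read_ft_torque(): the same for the moment, N m.
- robot.read_grip_width(): opening from 0.0 (shut) to 1.0 (fully open).
- robot.read_finger_force(): force on a finger pad.
Only numpy, scipy, OpenCV 4.12 (cv2) and the standard library are available. Lean on these libraries where they do the work, as an engineer would, in place of code of your own. Each camera call takes 0.05 s, during which the arm holds its last target. There are 200 camera calls.

## Working session

There is one attempt and no reset: what is moved stays moved. The work goes in short steps, each a Python script; the robot and the scene stay as the last script left them, time stands still between calls to the robot, and variables do not carry over. Pictures are saved under pics/ and viewed, at most 10 in all, crops included, and the job is handed in when it is done.

```bash
mkdir -p pics; ls; python3 - <<'E'
from rig import robot
import cv2,numpy as np
for n in("scene","top"):
    p,d=robot.grab_frame(n); i=robot.camera_info(n)
    cv2.imwrite(f"pics/{n}0.png",p[:,:,::-1]); np.savez(f"{n}0.npz",p=p,d=d)
    print(n,i["vfov"],i["cx"],i["cy"],np.round(i["view"],3).tolist(),(d>0).mean(), [k for k in i])
E
```

```text
pics
scene 44.17797526674523 306.8278871821732 235.99250026807664 [[0.819, 0.574, -0.007, -0.425], [0.304, -0.443, -0.844, -0.032], [-0.487, 0.689, -0.537, 1.641], [0.0, 0.0, 0.0, 1.0]] 0.994736328125 ['vfov', 'cx', 'cy', 'view']
top 53.47622652112059 326.6307433768856 243.80004546089614 [[0.024, -1.0, 0.012, -0.019], [-0.998, -0.024, -0.053, 0.525], [0.054, -0.011, -0.999, 1.345], [0.0, 0.0, 0.0, 1.0]] 0.996083984375 ['vfov', 'cx', 'cy', 'view']
```

View pics/scene0.png

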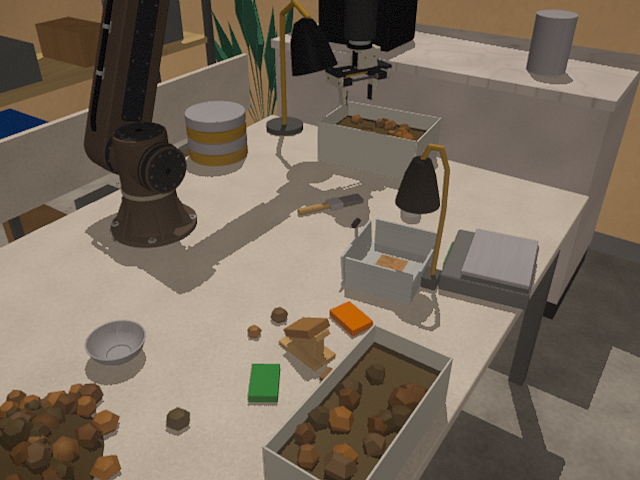

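View pics/top0.png

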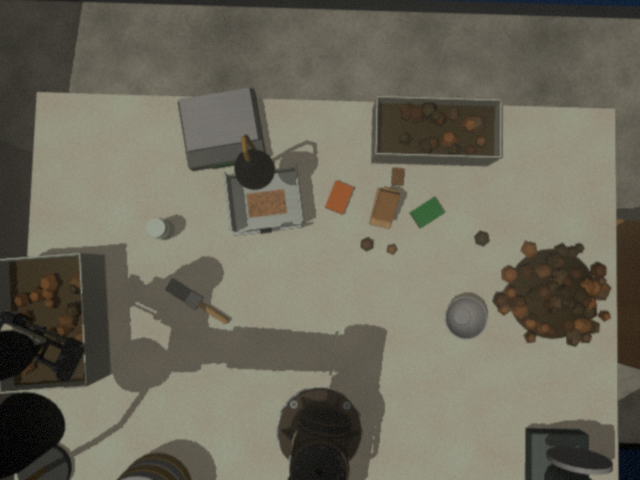

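The scene view shows the tan-brown slab on the rest at (306,328), with look-alikes: the orange slab at (351,318), the green slab at (264,383) and the small offcut at (326,375). In the top view these are at (385,206), (340,197), (427,212) and (398,176). I choose the tan-brown one on the rest. The box is at about (265,203) in the top view, with the pad at (267,203) and the handle at (265,230).

```bash
cat >h.py <<'E'
import numpy as np,cv2
from rig import robot
def cloud(n,d):
    i=robot.camera_info(n); f=240/np.tan(np.radians(i["vfov"]/2)); V=np.array(i["view"])
    v,u=np.mgrid[:480,:640]; c=np.stack([(u-i["cx"])/f*d,(v-i["cy"])/f*d,d],-1)
    return (c-V[:3,3])@V[:3,:3]
def proj(n,P):
    i=robot.camera_info(n); f=240/np.tan(np.radians(i["vfov"]/2)); V=np.array(i["view"])
    c=np.atleast_2d(P)@V[:3,:3].T+V[:3,3]; return np.c_[c[:,0]/c[:,2]*f+i["cx"],c[:,1]/c[:,2]*f+i["cy"]]
E
python3 - <<'E'
from h import *
T=np.load("top0.npz");S=np.load("scene0.npz")
for n,D,r in(("top",T,(150,255,215,425)),("scene",S,(180,400,235,455))):
    P=cloud(n,D["d"]); a,b,c,e=r
    h=cv2.cvtColor(D["p"],cv2.COLOR_RGB2HSV)
    pts={"top":[(385,200),(385,222),(398,176),(267,203),(340,197),(265,230),(254,165),(300,170),(228,200),(302,200),(200,260),(330,240)],"scene":[(306,328),(326,375),(393,263),(351,318),(355,223),(418,200),(345,280),(290,345)]}[n]
    for u,v in pts: print(n,(u,v),h[v,u],P[v,u].round(3))
t=cv2.resize(T["p"][150:250,215:425],None,fx=3.8,fy=3.8,interpolation=2)
s=cv2.resize(S["p"][200:390,235:455],None,fx=2.0,fy=1.15)
s=cv2.resize(S["p"][210:385,240:450],(266,222))
s=cv2.resize(S["p"][215:375,240:450],(798,600)) 
cv2.imwrite("pics/top_c.png",t[:,:,::-1]);cv2.imwrite("pics/scene_c.png",s[:,:,::-1])
E
```

```text
top (385, 200) [ 16 130 116] [ 0.645 -0.163  0.08 ]
top (385, 222) [ 18 116 134] [ 0.592 -0.173  0.009]
top (398, 176) [ 15 121  97] [ 0.726 -0.208  0.01 ]
top (267, 203) [ 14 121 118] [0.638 0.167 0.009]
top (340, 197) [ 11 167 145] [ 0.66  -0.042  0.017]
top (265, 230) [19 41 50] [0.551 0.156 0.128]
top (254, 165) [26 45 40] [0.682 0.164 0.31 ]
top (300, 170) [22 48 95] [0.738 0.075 0.004]
top (228, 200) [ 25  14 106] [0.635 0.266 0.078]
top (302, 200) [20 48 96] [ 0.651  0.067 -0.001]
top (200, 260) [21 43 94] [0.47  0.354 0.003]
top (330, 240) [ 29  37 146] [ 0.537 -0.016 -0.   ]
scene (306, 328) [ 16 157 140] [ 0.654 -0.195  0.09 ]
scene (326, 375) [ 15 128 133] [ 0.764 -0.292  0.109]
scene (393, 263) [ 15 134 156] [0.641 0.195 0.011]
scene (351, 318) [ 15 255 190] [ 0.669 -0.048  0.018]
scene (355, 223) [13 46 50] [0.554 0.152 0.118]
scene (418, 200) [ 0 28 45] [0.712 0.141 0.235]
scene (345, 280) [ 16  25 113] [0.586 0.06  0.019]
scene (290, 345) [ 15 123 114] [ 0.605 -0.183  0.01 ]
```

View pics/top_c.png

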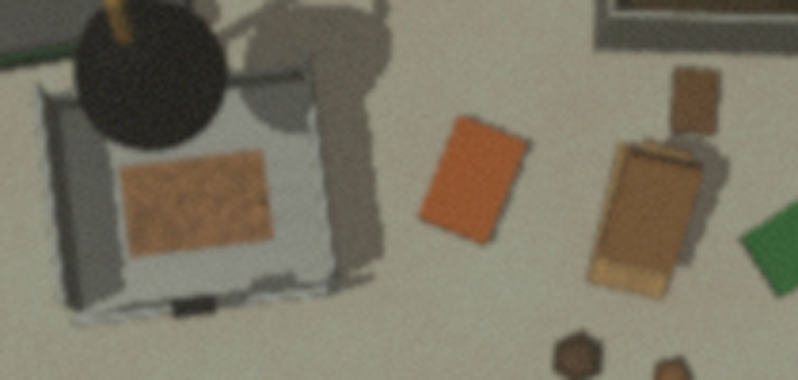

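View pics/scene_c.png

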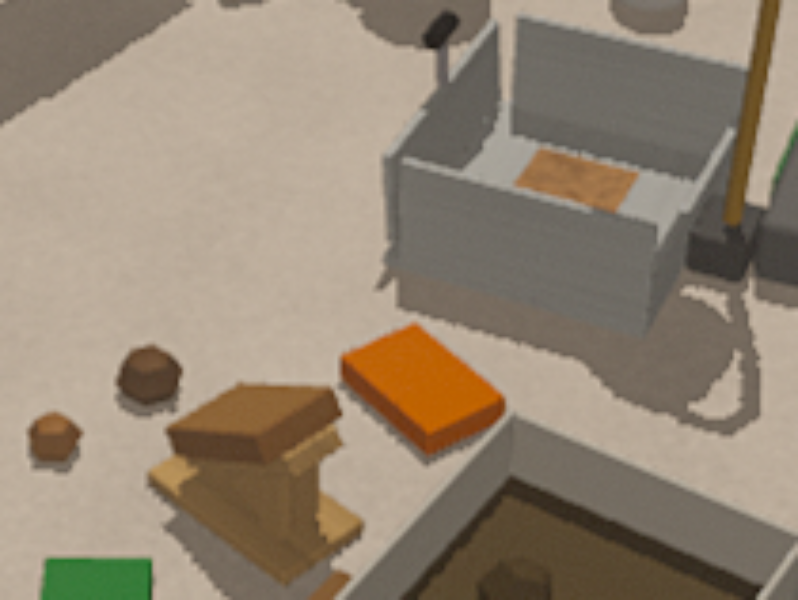

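The crops confirm the tan-brown slab lying on the rest (top-crop (650,208), scene-crop (260,420)). The flap is up, with its handle at scene-crop (440,30), and the pad is fully visible at top-crop (195,203). Next I fit the poses.

```bash
python3 - <<'E'
from h import *
T=np.load("top0.npz");S=np.load("scene0.npz")
Z={"top":T,"scene":S}
def ray(n,uv,z):
    i=robot.camera_info(n); f=240/np.tan(np.radians(i["vfov"]/2)); V=np.array(i["view"]);R=V[:3,:3]
    o=-R.T@V[:3,3]; d=np.c_[(uv[:,0]-i["cx"])/f,(uv[:,1]-i["cy"])/f,np.ones(len(uv))]@R
    return (o+d*((z-o[2])/d[:,2])[:,None])
for n in Z:
    d=Z[n]["d"];P=cloud(n,d);h=cv2.cvtColor(Z[n]["p"],cv2.COLOR_RGB2HSV)
    col=(abs(h[...,0].astype(int)-15)<6)&(h[...,1]>90)
    # pad
    m=col&(abs(P[...,0]-.64)<.1)&(abs(P[...,1]-.17)<.12)&(P[...,2]<.04)
    k,l,s,c=cv2.connectedComponentsWithStats(m.astype(np.uint8)); j=1+s[1:,4].argmax()
    uv=np.argwhere(l==j)[:,::-1].astype(float); g=ray(n,uv,.008)[:,:2]
    (cx,cy),wh,a=cv2.minAreaRect((g*1000).astype(np.float32)); print(n,"pad",len(uv),cx,cy,wh,a,"mean",g.mean(0)*1000)
    # slab
    m=col&(abs(P[...,0]-.645)<.08)&(abs(P[...,1]+.17)<.06)&(P[...,2]>.035)&(P[...,2]<.115)
    m=cv2.erode(m.astype(np.uint8),np.ones((3,3)))>0
    q=P[m]; 
    rng=np.random.default_rng(0);best=None
    for _ in range(400):
        t=q[rng.choice(len(q),3,False)];nn=np.cross(t[1]-t[0],t[2]-t[0]);nn/=np.linalg.norm(nn)+1e-12;nn*=np.sign(nn[2])
        if abs(np.degrees(np.arccos(nn[2]))-30)>8: continue
        i=abs((q-t[0])@nn)<.003
        if best is None or i.sum()>best.sum(): best=i
    b=q[best];c=b.mean(0);nn=np.linalg.svd(b-c)[2][2];nn*=np.sign(nn[2])
    print(n,"slab pts",len(q),best.sum(),"c",c.round(4),"n",nn.round(3),"tilt",np.degrees(np.arccos(nn[2])),"az up",np.degrees(np.arctan2(-nn[1],-nn[0])))
    # exact face: all coloured pixels cast on plane
    i=robot.camera_info(n);m2=col&(abs(((P-c)@nn))<.006)&(np.linalg.norm(P-c,axis=-1)<.08)
    k,l,s,_=cv2.connectedComponentsWithStats(m2.astype(np.uint8));j=1+s[1:,4].argmax()
    o=-np.array(i["view"])[:3,:3].T@np.array(i["view"])[:3,3]; D=P[l==j]-o; X=o+D*(((c-o)@nn)/(D@nn))[:,None]
    xa=np.array([-nn[0],-nn[1],0]);xa-=nn*(xa@nn);xa/=np.linalg.norm(xa);ya=np.cross(nn,xa)
    (px,py),wh,a=cv2.minAreaRect((np.c_[(X-c)@xa,(X-c)@ya]*1000).astype(np.float32))
    C=c+px/1000*xa+py/1000*ya; print("  face",C.round(4),wh,a,"centre",(C-.009*nn).round(4))
    # handle: dark & z .09-.15 near
    m=(h[...,2]<75)&(abs(P[...,0]-.55)<.03)&(abs(P[...,1]-.16)<.04)&(P[...,2]>.1)&(P[...,2]<.14)
    print("  handle",m.sum(),P[m].mean(0).round(4),P[m].min(0).round(3),P[m].max(0).round(3))
    for nm,hs in(("rim",(.078,.09)),):
        m=(abs(P[...,0]-.64)<.13)&(abs(P[...,1]-.17)<.13)&(P[...,2]>.074)&(P[...,2]<.09)&(h[...,1]<60)
        print("  rim",cv2.minAreaRect((P[m][:,:2]*1000).astype(np.float32)))
# rest foot in scene/top: light wood low
P=cloud("top",T["d"]);h=cv2.cvtColor(T["p"],cv2.COLOR_RGB2HSV)
m=(abs(h[...,0].astype(int)-15)<6)&(h[...,1]>80)&(abs(P[...,0]-.645)<.085)&(abs(P[...,1]+.17)<.06)
m[:,:]&=~((P[...,0]>.7)&(P[...,1]<-.185))
print("rest+slab",cv2.minAreaRect((P[m][:,:2]*1000).astype(np.float32)))
E
```

```text
top pad 846 638.755615234375 169.80003356933594 (66.38421630859375, 105.90296936035156) 8.613419532775879 mean [638.4516035  169.68897856]
top slab pts 542 400 c [ 0.6325 -0.1655  0.0707] n [-0.49   0.068  0.869] tilt 29.67788632972915 az up -7.841224200233205
  face [ 0.6315 -0.1659  0.0702] (56.545021057128906, 85.32176208496094) 86.00582122802734 centre [ 0.636  -0.1665  0.0624]
  handle 45 [0.5515 0.1555 0.1222] [0.546 0.141 0.111] [0.558 0.17  0.128]
  rim ((638.9378051757812, 170.13865661621094), (174.45794677734375, 200.52767944335938), 8.630531311035156)
scene pad 301 634.5367431640625 199.9850311279297 (69.23676300048828, 47.14567184448242) 8.726552963256836 mean [635.09706101 199.35725157]
scene slab pts 746 323 c [ 0.6402 -0.176   0.0768] n [-0.474  0.084  0.877] tilt 28.776510547472004 az up -10.094156883693934
  face [ 0.6377 -0.1744  0.0754] (61.686981201171875, 91.09502410888672) 88.06607055664062 centre [ 0.642  -0.1751  0.0675]
  handle 55 [0.5547 0.1522 0.1189] [0.547 0.14  0.104] [0.562 0.174 0.126]
  rim ((638.998046875, 168.55325317382812), (176.8604278564453, 211.2311553955078), 9.19474983215332)
rest+slab ((630.978759765625, -170.01976013183594), (67.33784484863281, 106.05699920654297), 76.1903076171875)
```

```bash
cat >>h.py <<'E'
D0=np.array([.639,.170,0]);PSI=8.7
C=np.array([.636,-.1665,.0624]);PHI=-12.3
Zv=np.array([0,0,1.])
def ax(deg): a=np.radians(deg); return np.array([np.cos(a),np.sin(a),0]),np.array([-np.sin(a),np.cos(a),0])
def ori(yaw,th,s):
    X,Y=ax(yaw);t=np.radians(th);d=np.sin(t)*X-np.cos(t)*Zv;y=s*Y
    return np.c_[np.cross(y,d),y,d]
def tcp(g,R): return np.asarray(g)+.019*R[:,2]
def dry(x,y,z): X,Y=ax(PSI); return D0+x*X+y*Y+z*Zv
def bar(f): return dry(-.079-.105*np.sin(f),0,.012+.105*np.cos(f))
TG=-27
def sgrasp(off=.020,up=0,s=1):
    X,_=ax(PHI);sx=np.cos(np.pi/6)*X+.5*Zv;R=ori(PHI,TG,s);return tcp(C+off*sx-up*R[:,2],R),R
def splace(x,z,s=1,y=0): R=ori(PSI,TG+60,s); return tcp(dry(x,y,z+.020),R),R
E
python3 - <<'E'
from h import *
for s in(1,-1):
    for n,(p,R) in {"bar0":(tcp(bar(.09),ori(PSI,0,s)),ori(PSI,0,s)),"bar0up":(tcp(bar(.09)+[0,0,.1],ori(PSI,0,s)),ori(PSI,0,s)),"bar1":(tcp(bar(1.27),ori(PSI,0,s)),ori(PSI,0,s)),"bar1up":(tcp(bar(1.27)+[0,0,.15],ori(PSI,0,s)),ori(PSI,0,s)),
      "gr":sgrasp(s=s),"grup":sgrasp(up=.1,s=s),"pl":splace(-.01,.05,s),"plup":splace(-.15,.13,s)}.items():
        q=robot.ik(p,R); print(s,n,p.round(3),None if q is None else np.round(q,1))
print(robot.read_t())
E
```

```text
1 bar0 [0.552 0.157 0.098] [  35.4   17.8  -21.9    0.   -50.3 -116.7]
1 bar0up [0.552 0.157 0.198] [  35.4   12.2  -14.8    0.   -62.9 -116.7]
1 bar1 [0.462 0.143 0.024] [  40.6   16.4  -37.4   -0.   -36.3 -121.9]
1 bar1up [0.462 0.143 0.174] [  40.6    4.8  -27.2    0.   -57.9 -121.9]
1 gr [ 0.644 -0.168  0.055] [ -1.   44.   15.1  -5.1 -87.6 -99.9]
1 grup [ 0.689 -0.178  0.145] [  -1.6   44.5   28.2   -4.9 -100.2 -100.5]
1 pl [0.639 0.17  0.054] None
1 plup [0.501 0.149 0.134] None
-1 bar0 [0.552 0.157 0.098] [ 35.4  17.8 -21.9   0.  -50.3  63.3]
-1 bar0up [0.552 0.157 0.198] [ 35.4  12.2 -14.8   0.  -62.9  63.3]
-1 bar1 [0.462 0.143 0.024] [ 40.6  16.4 -37.4   0.  -36.3  58.1]
-1 bar1up [0.462 0.143 0.174] [ 40.6   4.8 -27.2   0.  -57.9  58.1]
-1 gr [ 0.644 -0.168  0.055] [ -1.   44.   15.1  -5.1 -87.6  80.1]
-1 grup [ 0.689 -0.178  0.145] [  -1.6   44.5   28.2   -4.9 -100.2   79.5]
-1 pl [0.639 0.17  0.054] None
-1 plup [0.501 0.149 0.134] None
0.1
```

```bash
python3 - <<'E'
from h import *
for th in(0,10,15,20,25,28,30,33,36,45):
  for s in(1,-1):
    R=ori(PSI,th,s); o=[]
    for x,z in((-.02,.05),(-.01,.05),(-.02,.1),(-.15,.13)):
        q=robot.ik(tcp(dry(x,0,z+.02),R),R); o.append(None if q is None else np.round(q).astype(int).tolist())
    R=ori(PHI,th-60,s);q=robot.ik(sgrasp()[0],R)
    print(th,s,o,"G",None if q is None else np.round(q).astype(int).tolist())
E
```

```text
0 1 [[32, 26, -16, 0, -48, -114], [32, 27, -14, 0, -49, -113], [32, 23, -13, 0, -54, -114], [39, 10, -27, 0, -53, -120]] G [-3, 67, 46, -10, -129, -101]
0 -1 [[32, 26, -16, 0, -48, 66], [32, 27, -14, 0, -49, 67], [32, 23, -13, 0, -54, 66], [39, 10, -27, 0, -53, 60]] G [-3, 67, 46, -10, -129, 79]
10 1 [[35, 22, -27, 8, -32, -123], [34, 23, -26, 8, -33, -122], [35, 18, -24, 7, -39, -121], [43, 5, -38, 9, -39, -130]] G [-2, 60, 37, -8, -117, -100]
10 -1 [[35, 22, -27, 8, -32, 57], [34, 23, -26, 8, -33, 58], [35, 18, -24, 7, -39, 59], [43, 5, -38, 9, -39, 50]] G [-2, 60, 37, -8, -117, 80]
15 1 [[36, 20, -35, 18, -22, -133], [35, 21, -34, 17, -23, -132], [36, 16, -31, 14, -30, -128], [44, 2, -45, 17, -32, -139]] G [-2, 56, 32, -8, -111, -100]
15 -1 [[36, 20, -35, 18, -22, 47], [35, 21, -34, 17, -23, 48], [36, 16, -31, 14, -30, 52], [44, 2, -45, 17, -32, 41]] G [-2, 56, 32, -8, -111, 80]
20 1 [[25, 17, -51, 66, -6, -171], [28, 18, -48, 57, -8, -164], [36, 14, -40, 27, -20, -141], [44, 0, -53, 30, -23, -152]] G [-2, 53, 28, -7, -104, -100]
20 -1 [[25, 17, -51, 66, -6, 9], [28, 18, -48, 57, -8, 16], [36, 14, -40, 27, -20, 39], [44, 0, -53, 30, -23, 28]] G [-2, 53, 28, -7, -104, 80]
25 1 [None, None, None, None] G [-2, 49, 23, -6, -98, -100]
25 -1 [None, None, None, None] G [-2, 49, 23, -6, -98, 80]
28 1 [None, None, None, None] G [-1, 47, 20, -6, -94, -100]
28 -1 [None, None, None, None] G [-1, 47, 20, -6, -94, 80]
30 1 [None, None, None, None] G [-1, 46, 18, -6, -92, -100]
30 -1 [None, None, None, None] G [-1, 46, 18, -6, -92, 80]
33 1 [None, None, None, None] G [-1, 44, 15, -5, -88, -100]
33 -1 [None, None, None, None] G [-1, 44, 15, -5, -88, 80]
36 1 [None, None, None, None] G [-1, 42, 12, -5, -84, -100]
36 -1 [None, None, None, None] G [-1, 42, 12, -5, -84, 80]
45 1 [None, None, None, None] G [0, 36, 3, -3, -72, -101]
45 -1 [None, None, None, None] G [0, 36, 3, -3, -72, 79]
```

```bash
python3 - <<'E'
from h import *
Q=[]
for n in("top","scene"):
    P=cloud(n,np.load(n+"0.npz")["d"]).reshape(-1,3); Q.append(P[(P[:,2]>.02)&(P[:,0]>.4)&(P[:,0]<1.)&(abs(P[:,1])<.4)])
Q=np.vstack(Q)
m=(abs(Q[:,1]+.2)<.07)&(Q[:,0]>.72);q=Q[m]; print("bin front", np.percentile(q[:,0],[1,5]).round(3), "top",np.percentile(q[:,2],[90,99]).round(3))
def clr(p,R):
    L=(Q-p)@R; b=np.maximum(abs(L-[0,0,-.066-.2])-[.039,.0965,.2],0); # body + continuation 400 mm
    c=np.linalg.norm(b,axis=1);i=c.argmin(); return round(float(c[i]),3),Q[i].round(3)
for th in(12,14,16,18):
    R=ori(PHI,th-60,1);X,_=ax(PHI);sx=np.cos(np.pi/6)*X+.5*Zv
    for up in(0,.05,.1): p=tcp(C+.02*sx-up*R[:,2],R);print(th,"G",up,clr(p,R),None if robot.ik(p,R) is None else 1)
    R=ori(PSI,th,1)
    for x in(-.015,-.02):print(th,"P",x,clr(tcp(dry(x,0,.07),R),R))
p=tcp(bar(.09),ori(PSI,0,1));print("bar",clr(p,ori(PSI,0,1)))
E
```

```text
bin front [0.765 0.767] top [0.103 0.112]
12 G 0 (0.0, array([ 0.765, -0.129,  0.115])) 1
12 G 0.05 (0.0, array([ 0.765, -0.129,  0.115])) 1
12 G 0.1 (0.027, array([ 0.767, -0.271,  0.115])) 1
12 P -0.015 (0.011, array([0.645, 0.172, 0.209]))
12 P -0.02 (0.01, array([0.562, 0.143, 0.12 ]))
14 G 0 (0.0, array([ 0.765, -0.129,  0.115])) 1
14 G 0.05 (0.0, array([ 0.765, -0.129,  0.115])) 1
14 G 0.1 (0.032, array([ 0.766, -0.249,  0.115])) 1
14 P -0.015 (0.012, array([0.562, 0.143, 0.12 ]))
14 P -0.02 (0.008, array([0.562, 0.143, 0.12 ]))
16 G 0 (0.004, array([ 0.765, -0.129,  0.115])) 1
16 G 0.05 (0.004, array([ 0.765, -0.129,  0.115])) 1
16 G 0.1 (0.036, array([ 0.766, -0.249,  0.115])) 1
16 P -0.015 (0.01, array([0.562, 0.143, 0.12 ]))
16 P -0.02 (0.005, array([0.562, 0.143, 0.12 ]))
18 G 0 (0.007, array([ 0.765, -0.129,  0.115])) 1
18 G 0.05 (0.007, array([ 0.765, -0.129,  0.115])) 1
18 G 0.1 (0.04, array([ 0.766, -0.249,  0.115])) 1
18 P -0.015 (0.008, array([0.562, 0.143, 0.12 ]))
18 P -0.02 (0.003, array([0.562, 0.143, 0.12 ]))
bar (0.035, array([0.549, 0.146, 0.128]))
```

```bash
python3 - <<'E'
from h import *
R=ori(PSI,0,-1)
f0=.09
robot.goto(tcp(bar(f0)+[0,0,.10],R),R)
robot.servo_line(tcp(bar(f0)+[0,0,.0],R),speed=.12)
robot.move_gripper(0.0)
print(robot.read_t(),robot.read_grip_width()*88,robot.read_finger_force(),robot.read_force())
for f in np.linspace(f0,1.27,9)[1:]:
    robot.servo_line(tcp(bar(f),R),speed=.08)
    print(round(f,2),robot.read_force().round(1),round(robot.read_grip_width()*88,1))
p,d=robot.grab_frame("scene");cv2.imwrite("pics/s1.png",cv2.resize(p[150:350,230:480],(750,600))[:,:,::-1])
print(robot.read_t())
E
```

```text
3.9833 29.435615203053864 29.99988555908203 [ 1.29900084 -4.88455494  0.81174361]
0.24 [ 0.7 -5.5  1. ] 29.4
0.38 [-0.2 -5.6  1.7] 29.7
0.53 [-0.2 -4.8  3.3] 29.9
0.68 [-0.4 -7.3  1.6] 29.8
0.83 [-0.5 -6.4  1.2] 29.9
0.98 [ 0.4 -5.2 -0.2] 29.9
1.12 [ 0.1 -5.9 -0.5] 29.4
1.27 [ 0.2 -5.9  1.7] 30.3
6.7667
```

View pics/s1.png

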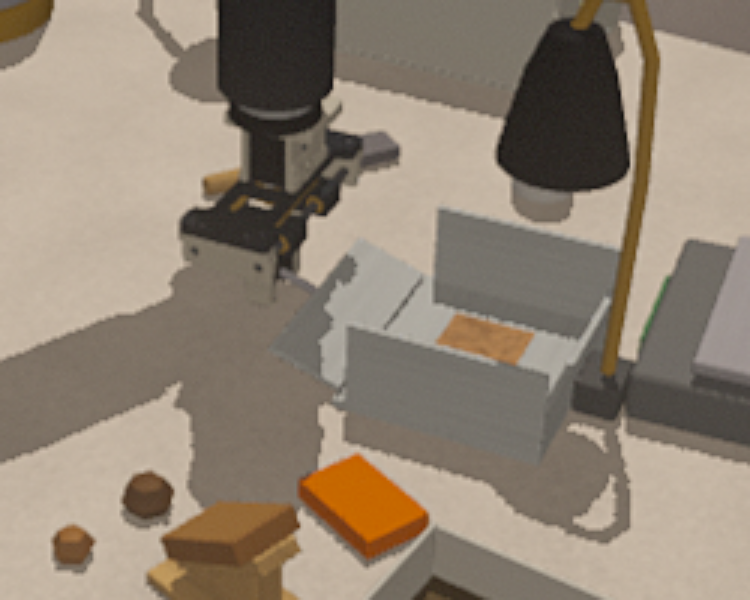

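The picture shows the flap folded right down (crop (350,310)), the gripper holding the handle at about (265,290), and the slab still on its rest at (230,530). Before the slab grasp I check the wrist cylinder's clearance to the bin.

```bash
python3 - <<'E'
from h import *
p,R=robot.read_position(),robot.read_tcp_rot()
for h in(.066,.12,.15,.18,.21,.25):
    a=p-h*R[:,2]; q=proj("scene",np.array([a,a+[.819*.04,.574*.04,0]])); print(h,((q-[230,150])*3).round(0).tolist())
P,d=robot.grab_frame("scene");W=cloud("scene",d)
L=(W.reshape(-1,3)-p)@R; m=(np.hypot(L[:,0],L[:,1])<.13)&(L[:,2]<-.0)&(L[:,2]>-.4)
for a in np.arange(-.40,-.02,.02):
    s=m&(L[:,2]>a)&(L[:,2]<a+.02)
    if s.sum():print(round(-a,2),L[s].min(0).round(3),L[s].max(0).round(3))
X,_=ax(PHI);sx=np.cos(np.pi/6)*X+.5*Zv
for off in(0,.01):
  for th in(17,18,19):
    R=ori(PHI,th-60,-1);g=tcp(C+off*sx,R)
    x=np.r_[[ (np.array([.765,y,.115])-g)@R for y in(-.13,-.17,-.25)]]; print(off,th,x.round(3).tolist())
    Rp=ori(PSI,th,-1);print(np.round(robot.ik(tcp(dry(-.018,0,.05+off),Rp),Rp),1))
E
```

```text
0.066 [[271.0, 221.0], [320.0, 220.0]]
0.12 [[272.0, 164.0], [321.0, 163.0]]
0.15 [[272.0, 131.0], [322.0, 131.0]]
0.18 [[272.0, 97.0], [323.0, 97.0]]
0.21 [[273.0, 63.0], [324.0, 63.0]]
0.25 [[273.0, 16.0], [325.0, 16.0]]
0.4 [-0.101 -0.079 -0.4  ] [ 0.049  0.052 -0.38 ]
0.38 [-0.097 -0.07  -0.38 ] [ 0.05   0.051 -0.36 ]
0.36 [-0.042 -0.014 -0.36 ] [ 0.05   0.051 -0.34 ]
0.34 [-0.047 -0.025 -0.34 ] [ 0.052  0.052 -0.32 ]
0.32 [-0.038 -0.014 -0.32 ] [ 0.05   0.051 -0.3  ]
0.3 [-0.036 -0.013 -0.3  ] [ 0.049  0.05  -0.28 ]
0.28 [-0.035 -0.013 -0.28 ] [ 0.047  0.051 -0.26 ]
0.26 [-0.037 -0.016 -0.26 ] [ 0.051  0.049 -0.24 ]
0.24 [-0.037 -0.019 -0.24 ] [ 0.048  0.051 -0.22 ]
0.22 [-0.037 -0.01  -0.22 ] [ 0.048  0.05  -0.2  ]
0.2 [-0.038 -0.012 -0.2  ] [ 0.047  0.048 -0.18 ]
0.18 [-0.038 -0.05  -0.18 ] [ 0.041  0.039 -0.16 ]
0.16 [-0.034 -0.04  -0.16 ] [ 0.041  0.021 -0.14 ]
0.14 [-0.024 -0.05  -0.14 ] [ 0.029  0.02  -0.12 ]
0.12 [-0.038 -0.1   -0.12 ] [ 0.042  0.099 -0.1  ]
0.1 [-0.04  -0.094 -0.1  ] [ 0.04  0.1  -0.08]
0.08 [-0.038 -0.088 -0.08 ] [ 0.04   0.093 -0.065]
0.06 [ 0.01   0.018 -0.049] [ 0.013  0.023 -0.043]
0.04 [-0.011 -0.031 -0.039] [ 0.021  0.033 -0.02 ]
0 17 [[0.051, -0.063, -0.138], [0.057, -0.024, -0.144], [0.069, 0.054, -0.156]]
[ 33.7  20.8 -42.5  32.8 -13.2  33.9]
0 18 [[0.053, -0.063, -0.137], [0.059, -0.024, -0.143], [0.072, 0.054, -0.154]]
[ 30.5  20.1 -47.   47.5  -8.9  22.1]
0 19 [[0.055, -0.063, -0.136], [0.061, -0.024, -0.142], [0.074, 0.054, -0.153]]
[ 14.6  19.1 -52.1  95.   -1.9 -10.7]
0.01 17 [[0.048, -0.063, -0.129], [0.054, -0.024, -0.134], [0.066, 0.054, -0.146]]
[ 34.6  20.1 -40.8  28.4 -15.6  37.7]
0.01 18 [[0.05, -0.063, -0.128], [0.056, -0.024, -0.133], [0.069, 0.054, -0.145]]
[ 33.1  19.6 -44.   36.8 -12.3  30.5]
0.01 19 [[0.051, -0.063, -0.127], [0.058, -0.024, -0.132], [0.071, 0.054, -0.144]]
[ 28.4  18.8 -48.9  55.4  -7.7  16.1]
```

```bash
sed -i 's/^TG=.*/TG=-42.5/; s/off=.020,up=0,s=1/off=.010,up=0,s=-1/; s/splace(x,z,s=1,y=0)/splace(x,z,s=-1,y=0)/; s/z+.020),R),R/z+.010),R),R/; s/C+off\*sx-up\*R\[:,2\]/C+off*sx+up*Zv/' h.py
python3 - <<'E'
from h import *
g,R=sgrasp();gu,_=sgrasp(up=.11)
print(robot.ik(g,R),robot.ik(gu,R),robot.ik(*splace(-.12,.12)))
robot.move_gripper(1.0)
p=robot.read_position();robot.servo_line(p+[0,0,.16],speed=.2)
robot.goto(gu,R)
robot.servo_line(g,speed=.08)
print(robot.read_t(),robot.read_force().round(1))
for n in("scene","top"):
    P,d=robot.grab_frame(n);c=proj(n,g)[0].astype(int)
    cv2.imwrite(f"pics/g_{n}.png",cv2.resize(P[c[1]-75:c[1]+75,c[0]-50:c[0]+50],(400,600))[:,:,::-1])
a=[cv2.imread(f"pics/g_{n}.png") for n in("scene","top")];cv2.imwrite("pics/g.png",np.hstack(a))
E
```

```text
[  -1.92655824   53.35671872   27.25552094   -7.26335524 -105.80743096
   80.32522005] [  -1.93987279   48.52658852   32.19864726   -7.73585589 -115.4991824
   78.97678194] [ 41.8553621    5.61454763 -47.71907702  24.10411644 -23.74681209
  35.80522899]
11.725 [-0.   0.6  0.6]
```

View pics/g.png

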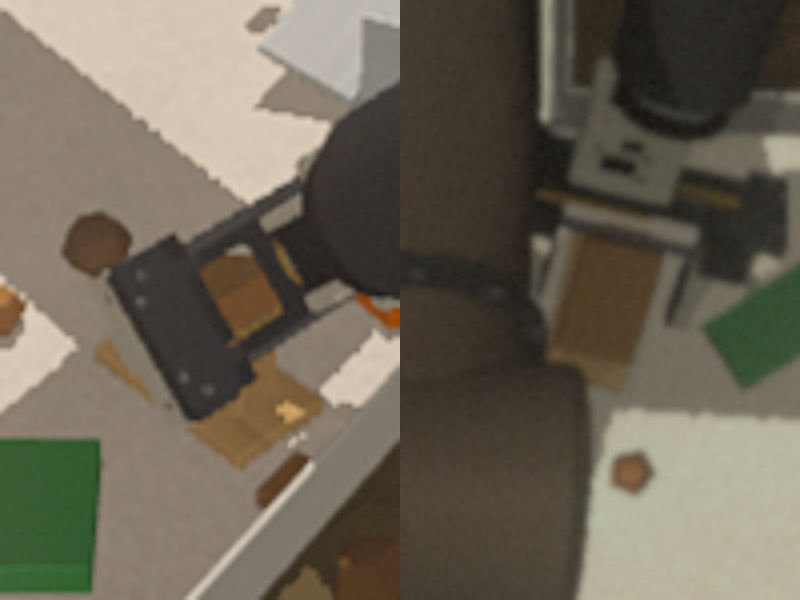

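The crops show the open fingers on either side of the tan slab (left pane (240,300), right pane (605,300)), clear of the bin. I grip, lift and turn it upright in front of the box.

```bash
python3 - <<'E'
from h import *
robot.move_gripper(0.0)
print(robot.read_grip_width()*88,robot.read_finger_force(),robot.read_force().round(1))
p=robot.read_position();robot.servo_line(p+[0,0,.04],speed=.06);robot.servo_line(p+[0,0,.13],speed=.15)
print(robot.read_grip_width()*88,robot.read_force().round(1))
a,R=splace(-.15,.15);robot.goto(a,R);robot.dwell(.2)
print(robot.read_t(),robot.read_grip_width()*88,robot.read_finger_force())
P,d=robot.grab_frame("scene");np.savez("s2.npz",p=P,d=d);c=proj("scene",a)[0].astype(int);print(c)
cv2.imwrite("pics/c.png",cv2.resize(P[c[1]-75:c[1]+75,c[0]-75:c[0]+125],(800,600))[:,:,::-1])
E
```

```text
55.96439966764987 29.957827627658844 [ 0.5 -0.8  1.2]
56.08031139247694 [-0.1 -0.6 -2.2]
15.5833 55.94434489480961 29.955916106700897
[334 208]
```

View pics/c.png

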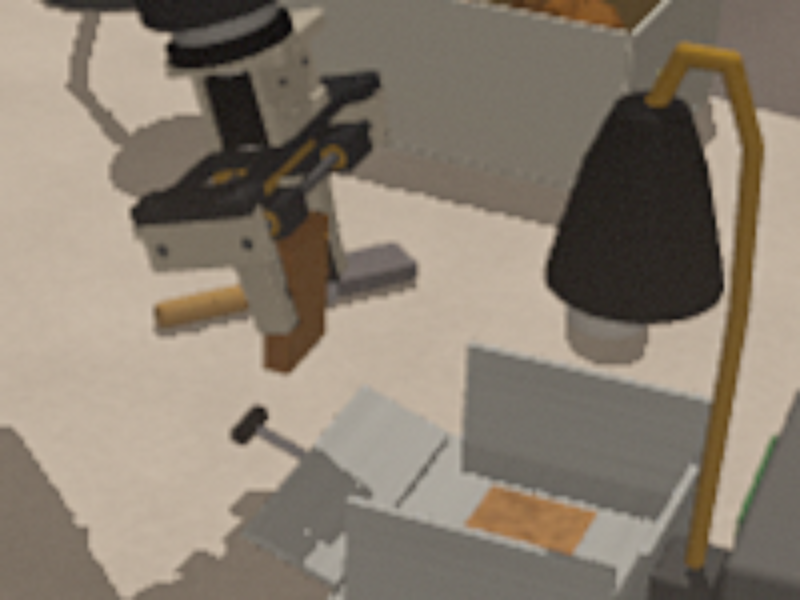

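The crop shows the slab upright in the fingers at (305,290) and the flap down with its handle at (250,425). I check the slab's tilt and bottom height numerically.

```bash
python3 - <<'E'
from h import *
D=np.load("s2.npz");W=cloud("scene",D["d"]);h=cv2.cvtColor(D["p"],cv2.COLOR_RGB2HSV)
p,R=robot.read_position(),robot.read_tcp_rot()
c=dry(-.15,0,.15)
X,Y=ax(PSI);B=np.c_[X,Y,Zv]
L=(W-c)@B
m=(abs(h[...,0].astype(int)-14)<7)&(h[...,1]>110)&(abs(L)<[.03,.04,.06]).all(-1)
k,l,s,_=cv2.connectedComponentsWithStats(m.astype(np.uint8));m=l==1+s[1:,4].argmax()
q=L[m];print(len(q),"min",q.min(0).round(3),"max",q.max(0).round(3))
e=cv2.erode(m.astype(np.uint8),np.ones((3,3)))>0;q=L[e]
rng=np.random.default_rng(0);best=None
for _ in range(500):
    t=q[rng.choice(len(q),3,False)];n=np.cross(t[1]-t[0],t[2]-t[0]);n/=np.linalg.norm(n)+1e-12
    if abs(n[0])<.8: continue
    i=abs((q-t[0])@n)<.002
    if best is None or i.sum()>best.sum():best=i
b=q[best];n=np.linalg.svd(b-b.mean(0))[2][2];n*=np.sign(n[0]);print(best.sum(),b.mean(0).round(4),n.round(3))
print(b.min(0).round(3),b.max(0).round(3))
ys=np.argwhere(m);print("rows",ys.min(0),ys.max(0))
for z in(-.042,-.03): print(proj("scene",c+B@np.array([[.009,-.028,z],[.009,.028,z],[-.009,-.028,z]]).T[:, :].T[0] if 0 else np.array([c+B@np.array(v) for v in([.009,-.028,z],[.009,.028,z],[-.009,-.028,z])])).round(0).tolist())
E
```

```text
349 min [-0.007 -0.036 -0.042] max [0.012 0.03  0.043]
179 [ 0.0091 -0.0012  0.0091] [1.    0.009 0.005]
[ 0.007 -0.032 -0.036] [0.011 0.024 0.043]
rows [186 325] [225 340]
[[330.0, 226.0], [340.0, 215.0], [324.0, 224.0]]
[[330.0, 222.0], [340.0, 211.0], [324.0, 220.0]]
```

```bash
python3 - <<'E'
from h import *
for x,z in((-.10,.10),(-.016,.075),(-.016,.056)):
    a,R=splace(x,z,y=.003);robot.servo_line(a,R,speed=.08)
robot.dwell(.2);f0=robot.read_force()[2];z=.056
while z>.0465:
    z-=.0007;a,R=splace(-.016,z,y=.003);robot.servo_line(a,R,speed=.02)
    f=robot.read_force()[2]-f0
    if f>3: break
print(z,f,robot.read_force().round(1),robot.read_t())
robot.dwell(.2)
P,d=robot.grab_frame("scene");cv2.imwrite("pics/p.png",cv2.resize(P[165:315,320:470],(600,600))[:,:,::-1])
E
```

```text
0.051100000000000007 5.375922932844991 [-1.  -0.8  3.9] 20.2417
```

View pics/p.png

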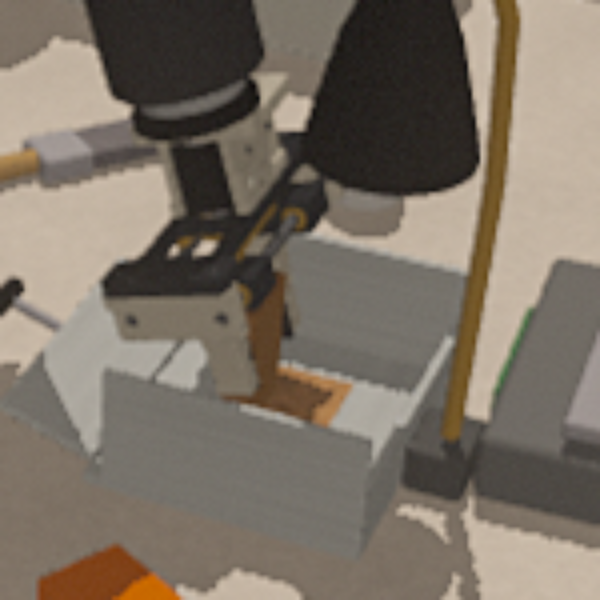

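The slab stands on the pad at crop (265,350), touching at the expected height with clearance to lamp and walls. Next I release, back off along the tool axis and check.

```bash
python3 - <<'E'
from h import *
robot.move_gripper(1.0);robot.dwell(.5)
print(robot.read_finger_force(),robot.read_force().round(1))
p=robot.read_position();R=robot.read_tcp_rot()
robot.servo_line(p-.08*R[:,2],speed=.06)
p=robot.read_position();X,_=ax(PSI);robot.servo_line(p-.1*X+[0,0,.03],speed=.15)
D,h=robot.grab_frame("scene");W=cloud("scene",h);h=cv2.cvtColor(D,cv2.COLOR_RGB2HSV)
cv2.imwrite("pics/r.png",cv2.resize(D[165:315,320:470],(600,600))[:,:,::-1])
X,Y=ax(PSI);L=(W-D0)@np.c_[X,Y,Zv]
m=(abs(h[...,0].astype(int)-14)<7)&(h[...,1]>110)&(abs(L-[-.015,0,.055])<[.03,.05,.045]).all(-1)
q=L[m];print(len(q),q.min(0).round(3),q.max(0).round(3));
b=q[(abs(q[:,0]-np.median(q[:,0]))<.004)&(q[:,2]>.015)];n=np.linalg.svd(b-b.mean(0))[2][2];print(b.mean(0).round(4),n.round(3),robot.read_t())
E
```

```text
0.0 [-0.9 -0.2 -0.3]
429 [-0.024 -0.031  0.01 ] [0.015 0.049 0.097]
[-0.0078 -0.0021  0.0608] [ 1.    -0.025  0.017] 24.125
```

View pics/r.png

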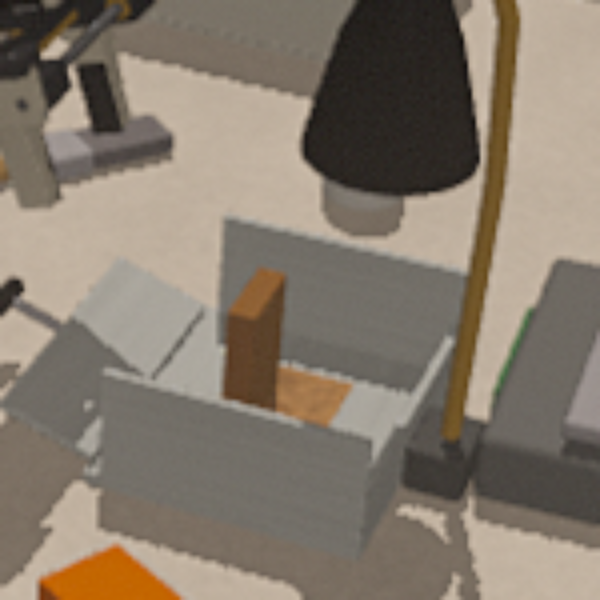

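The slab stands alone and upright on the pad at crop (255,335), measured at about x −17 mm, y −2 mm, and the flap is still down. Now I close the flap.

```bash
python3 - <<'E'
from h import *
R=ori(PSI,0,-1);X,_=ax(PSI)
robot.goto(tcp(bar(1.25)+[0,0,.12],R),R)
robot.servo_line(tcp(bar(1.25),R),speed=.1)
robot.move_gripper(0.0);print(robot.read_grip_width()*88,robot.read_finger_force())
f0=robot.read_force()
for f in np.r_[np.linspace(1.25,.2,7)[1:],.15,.12,.1,.08,.06,.04,.02,0,-.02,-.04]:
    robot.servo_line(tcp(bar(f),R),speed=.08 if f>.16 else .03)
    F=(robot.read_force()-f0);print(round(f,2),F.round(1),round(F@X,1))
    if f<.15 and F@X<-12: break
print(robot.read_t())
robot.move_gripper(1.0)
p=robot.read_position();robot.servo_line(p+[0,0,.1],speed=.12)
for n in("top","scene"):
    P,d=robot.grab_frame(n);W=cloud(n,d);h=cv2.cvtColor(P,cv2.COLOR_RGB2HSV)
    m=(h[...,2]<75)&(abs(W[...,0]-.555)<.03)&(abs(W[...,1]-.16)<.04)&(W[...,2]>.1)&(W[...,2]<.135)
    print(n,m.sum(),W[m].mean(0).round(4) if m.any() else 0)
cv2.imwrite("pics/f.png",cv2.resize(P[165:315,320:470],(600,600))[:,:,::-1])
E
```

```text
29.795619406867683 29.999876618385315
1.08 [-1.1  1.1 -3.1] -1.0
0.9 [-2.9 -0.5 -1.7] -3.0
0.72 [-4.2 -0.8 -0.5] -4.3
0.55 [-5.2 -1.1  1.3] -5.3
0.37 [-3.7 -1.2 -0.4] -3.9
0.2 [-5.2 -1.9 -0.4] -5.4
0.15 [-4.2 -0.7 -0.6] -4.3
0.12 [-5.1 -0.4  0.2] -5.1
0.1 [-5.1 -0.3  0.6] -5.1
0.08 [-5.9 -0.5  1.8] -5.9
0.06 [-5.4 -0.2  1.4] -5.4
0.04 [-4.8 -0.9  0.6] -4.9
0.02 [-5.6 -1.1  0.4] -5.8
0.0 [-4.3 -0.5  0.9] -4.3
-0.02 [-5.6 -0.6  1.7] -5.6
-0.04 [-13.8   1.7   8.2] -13.3
31.7833
top 0 0
scene 49 [0.5644 0.153  0.1202]
```

View pics/f.png

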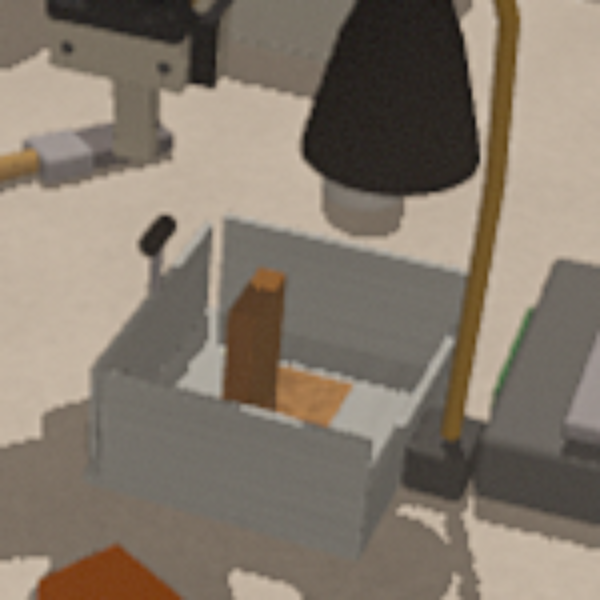

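The flap is upright and met its stop: the push force rose to 13 N and the handle sits about 10 mm further in than at the start. The slab still stands at crop (255,335) and the gripper is clear, so I hand in.

```bash
python3 - <<'E'
from h import *
robot.dwell(.3);print(robot.read_force().round(1),robot.read_t());print(robot.job_done())
E
```

```text
[ 0.5  0.1 -0.3] 34.2417
the job is handed in; nothing more can be done
None
```

I stood the slab upright on the cork pad, let it go with the flap down, then closed the flap to its stop and handed the job in at 34 s of the 69 s allowed; the judging result was not shown to me.

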